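# Open a spring vise for loading and hold it open

## Robot

A 6-joint arm with a two-finger parallel gripper is mounted at the origin on the work surface. World frame = base frame: x ahead of the robot, y to its left, z up, the work surface at z = 0. Lengths are in m, angles in degrees, forces in N, time in s.
With the tool pointing down it reaches from about 0.35 to 0.975 m from the base axis. Payload 17.4 kg.
Tool frame: the origin (TCP) lies midway between the tips of the shut fingers; the grasp point (between the pads) lies 19 mm behind it; z points along the fingers, y is the line along which they close (so a half turn about z gives the same grasp; the last joint's range is limited). The gripper opens to 85 mm and grips with 20 to 120 N. Pads are 22 mm wide; open, the fingers measure 114 mm over their backs; the gripper's body (76 mm by 85 mm) begins 54 mm behind the grasp point. The pads swing forward as they close: fully open they stand 13 mm farther back than shut.
Start: joints at [-71.78, 6.646, 82.598, -0, 90.757, -2.166], TCP at [0.235, -0.633, 0.231] pointing down, gripper open.
Joint ranges: [-162.19, 162.19], [-47.58, 125.68], [4.15, 143.07], [-65.23, 245.23], [0.69, 171.88], [-170.13, 170.13]. Speed limits (degrees/s): [108.29, 108.29, 127.2, 180, 180, 180].

## Interface

Orientations are given as a 3x3 rotation matrix whose columns are the frame's x, y, z axes.
In Python, from rig import r gives the robot as it stands.
- The arm moves only by the shell command python3 jog.py 'ROWS' [FORCE]. ROWS is a JSON list of rows, 1 to 5 of them, each an object with the fields wx, wy, wz (a rotation vector in fractions of the full range, 1 being 90 degrees), tx, ty, tz (the shift in fractions of the full range, 1 being 0.6 m), aperture (the finger opening in m); a field left out counts as zero (the opening has to be given); each row is the pose to reach, as a shift and turn from the pose commanded when the command began, along the tool's axes at that moment; what a row does not reach only later rows make up. A row lasts 1/8 s, in which the tool goes at most 0.0625 m and 10.7 degrees, less where a joint would pass 70% of its speed; a pose out of reach is approached as far as the arm can. The fingers move at their own pace and stop on an object; FORCE is the grip in N (left out, the last holds). Time passes only in rows, so rows that do not move let the fingers close. It prints the time, the measured TCP pose, the force, the opening and the grip force at its end. Input that does not fit is refused with a message, and nothing moves.
- r.state(): the state, without advancing time (a new reading comes with each control period).
- r.read_camera(name): name is "side" or "top"; returns the picture (480x640x3 uint8, red, green, blue); there is no depth.
- r.get_calibration(name): a dict with "fx", "fy", "cx", "cy" (pixels), "k1" (the pictures are not rectified: a ray, as slopes to the right and down, at radius r is drawn at 1 + k1 r^2 times it, then the intrinsics apply), "R" (3x3) and "t" (3): a world point X has camera coordinates R X + t. Camera axes: x right, y down, z forward; pixel columns grow to the right and rows downward; lengths in m; the calibration is good to about 2 mm. A picture is of the moment at which its call begins. get_calibration takes no time and is no camera call.
- r.close_job(): hands the job in; it is judged then, once.
The state is a dict: "clock": time; "joint_pos": joint angles; "dq": joint speeds; "tau": joint torques, N m; "eef_pos": TCP position; "eef_rot": TCP orientation; "wrist_force": force on the tool from outside, world axes, zero at the start; "wrist_torque": the same for the moment, N m; "finger_gap": finger opening in m; "finger_force": force on a finger pad.
Only numpy, scipy, OpenCV 4.12 (cv2) and the standard library are available. Lean on these libraries where they do the work, as an engineer would, in place of code of your own. Each camera call takes 0.05 s, during which the arm holds its last target. There are 200 camera calls.

## Task

Get the small spring vise under the rotary-tool stand ready for loading: pull its tray out towards you by the front handle until it reaches the stop, then flip the steel safety catch beside the lever fully over to the outside, and only then pull the loop-shaped jaw lever towards you as far as it goes. Finish while still holding the lever there with the gripper, since it springs back when let go; the tray stays out and the catch stays flipped over. Do not shift the loose things lying around the vise.

Things in the scene. Friction and masses are not known exactly. Their poses are not given: they have to be found in the camera images.
- fixture: The vise's teal base, 290 x 200 x 20 mm, fixed to the bench, turned up to 0.25 rad. Origin on the bench top, 20 mm behind the base's front edge, mid-width. x points from the front (robot side) to the rear, y left, z up; other parts share these axes at joint value 0. Fixed over its rear: grey rotary tool, 44 mm thick, 125 to 285 mm high, at x 235 y 0, column 24 mm thick at x 235 y 125 mm
- tray (a joint): Travel in m of the tray (245 x 165 mm, dark steel deck, top 41 mm above the bench, teal front plate up to 67 mm): 0 = fully in under the tool, 0.100 = out at its stop. It grows along the fixture's -x, towards the robot. Friction 3 N, stays where left. Lever, catch and jaws ride on it; starts out by 0 to 0.03
- tray_handle (a point): Middle of the tray's front pull handle: a round steel bar 12 mm thick, 100 mm long along y, 52 mm above the bench, with a leg at each end going back to the front plate. 40 mm of free space between the bar and the plate behind it; nothing in front or above
- catch (a joint): Angle in rad of the safety catch: 0 = upright, its nose in front of the lever's right leg, blocking the lever; 1.35 = flipped fully over to the outside (right, fixture -y), nearly flat. Needs about 1 N at the rod, stays where left. The lever is free past about 0.4 rad. Starts at 0 to 0.12
- catch_rod (a point): On the catch's finger rod: round steel, 10 mm thick, along the fixture's x from 30 mm before to 30 mm behind this point, where the upright stem (16 x 8 mm) begins. Upright it is 125 mm above the bench, 76 mm right of the tray's middle, free on both sides and above. It swings on a 75 mm radius about catch_pivot, down to 66 mm above the bench
- catch_pivot (a point): Point on the catch's hinge axis directly below the finger rod (catch upright), 50 mm above the bench. The axis is the fixture's x direction; the rod swings to the fixture's -y and down
- lever (a joint): Angle in rad of the jaw lever: 0 = at rest, leaning 0.45 rad to the rear (jaws shut); 0.88 = pulled towards the robot to its stop (jaws open), leaning 0.43 rad forward. It is sprung: the pull at the bar grows from about 2.5 N to 8 N at the stop, and it springs back when let go
- loop: The lever's loop that is pulled and held: two flat steel legs 12 x 10 mm, 100 mm apart in y (centre to centre), joined at the top by a round cross-bar, with a small lug on the right leg that meets the catch. Its origin is on the lever's hinge axis, in the middle of the width
- lever_bar (a point): Middle of the lever's cross-bar: a round steel bar 16 mm thick, 110 mm long along y, 169 mm above the bench at rest. 90 mm of it is clear between the legs. It swings towards the robot on an arc of 115 mm radius about point lever_pivot. Free above, in front and behind when the tray is out (the jaws behind it are only 89 mm high)
- lever_pivot (a point): Point on the lever's hinge axis, middle of the width, 65 mm above the bench. The axis is the fixture's y direction
- screwdriver: Loose bystander left of the vise: a screwdriver 200 mm long lying down; origin under its middle
- flat_bar: Loose bystander left of the vise: a plain aluminium bar 130 x 25 x 8 mm lying flat; origin at the centre of its underside
- screw_jar: Loose bystander right of the vise: a glass jar 56 mm across, 70 mm high, with a steel lid; origin at the centre of its underside
- collar: Loose bystander close to the right of the vise: a steel ring 44 mm across, 16 mm high; origin at the centre of its underside
- wood_block: Loose bystander to the right in front of the vise: a wood block 70 x 45 x 30 mm; origin at the centre of its underside

How it is judged:
By the outcome, as a careful person would: the job done as asked, in the order asked, and still so for the second after the job is handed in, while the arm keeps its last pose, push and grip.
It also fails if it takes over 58 s, if anything falls off the work surface, if the arm or the gripper's body presses on something with over 40 N, if the wrist force passes 120 N, or if a joint passes its speed limit or range.

## Working session

There is one attempt and no reset: what is moved stays moved. The work goes in short steps, Python scripts to look and compute and a shell command to move; the robot and the scene stay as the last step left them, time stands still between calls to the robot, and variables do not carry over. Pictures are saved under pics/ and viewed, at most 10 in all, crops included, and the job is handed in when it is done.

```bash
ls; mkdir -p pics; python3 - <<'E'
from rig import r
import cv2
for n in("side","top"):
    c=r.get_calibration(n); print(n,c)
    cv2.imwrite(f"pics/{n}0.png",r.read_camera(n)[:,:,::-1])
s=r.state(); print(s)
E
```

```text
jog.py
pics
rig.py
side {'fx': 480.38510724551986, 'fy': 480.38510724551986, 'cx': 323.91892379801016, 'cy': 236.1374812427985, 'k1': 0.020033848333183238, 'R': array([[-0.99219572, -0.12468086, -0.00152911],
       [-0.07979242,  0.64430682, -0.76059311],
       [ 0.09581662, -0.75453522, -0.64922706]]), 't': array([0.58100473, 0.10643302, 1.08308645])}
top {'fx': 567.804045797205, 'fy': 567.804045797205, 'cx': 319.02265237685964, 'cy': 239.0931315314349, 'k1': 0.0003971020851220952, 'R': array([[ 0.16701113, -0.98595346,  0.00174875],
       [-0.96418083, -0.16369324, -0.20870997],
       [ 0.20606457,  0.03317077, -0.97797602]]), 't': array([-0.04863229,  0.60775716,  1.10467868])}
{'clock': 0.1, 'joint_pos': array([-7.17813189e+01,  6.67112575e+00,  8.26321184e+01, -5.34828727e-04,
        9.07564277e+01, -2.16618994e+00]), 'dq': array([-0.0287503 ,  0.06327611, -0.02578113, -0.01646067, -0.03803948,
        0.12769207]), 'tau': array([ 1.22027741e-03, -7.33665776e+01, -6.33790684e+01,  3.03294917e-05,
        5.30766818e-03,  3.02198271e-05]), 'eef_pos': array([ 0.23504969, -0.63256929,  0.23063678]), 'eef_rot': array([[ 9.37374044e-01,  3.48324260e-01, -3.34475479e-04],
       [ 3.48324420e-01, -9.37373525e-01,  9.86342107e-04],
       [ 3.00384260e-05, -1.04107747e-03, -9.99999458e-01]]), 'wrist_force': array([-0.12519628,  0.1912574 , -0.7630393 ]), 'wrist_torque': array([ 0.0289077 , -0.00620195,  0.00275581]), 'finger_force': 0.0, 'finger_gap': 0.08538879027776178}
```

View pics/top0.png

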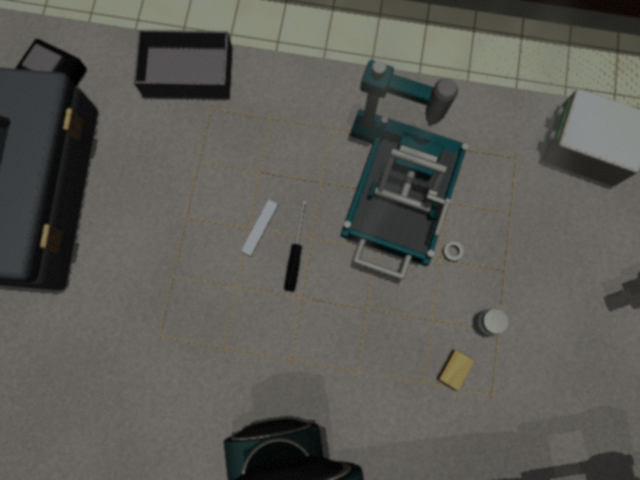

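View pics/side0.png

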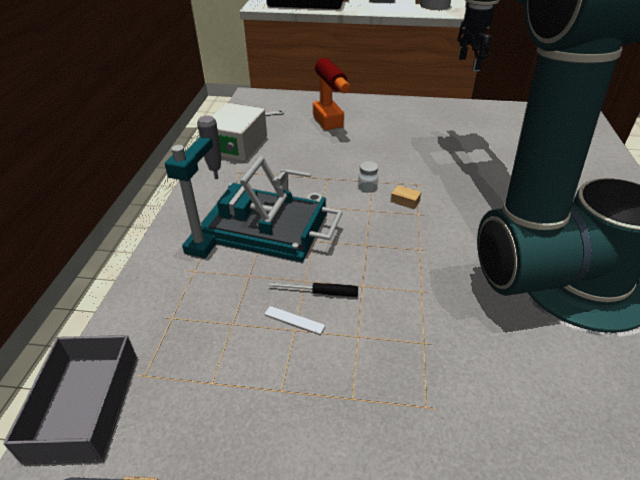

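Top view: the vise is around (400,190), with the handle bar about (356,266)–(404,277) and the collar at (454,251). The side view shows the lever loop near (260,170) and the catch rod near (295,175). I'll enlarge both.

```bash
python3 - <<'E'
import cv2,numpy as np
a=cv2.imread("pics/top0.png")[110:290,330:480]; b=cv2.imread("pics/side0.png")[140:270,180:350]
cv2.imwrite("pics/ca.png",cv2.convertScaleAbs(cv2.resize(a,None,fx=3.3,fy=3.3,interpolation=2),alpha=1.6)); cv2.imwrite("pics/cb.png",cv2.convertScaleAbs(cv2.resize(b,None,fx=4.5,fy=4.5,interpolation=2),alpha=1.5))
E
```

```text
(no output)
```

View pics/ca.png

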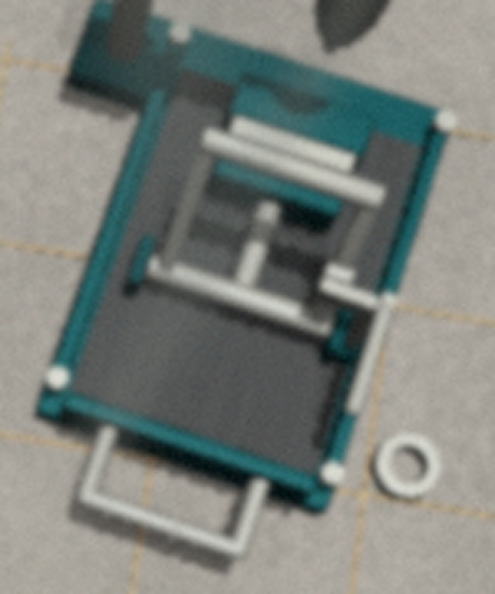

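View pics/cb.png

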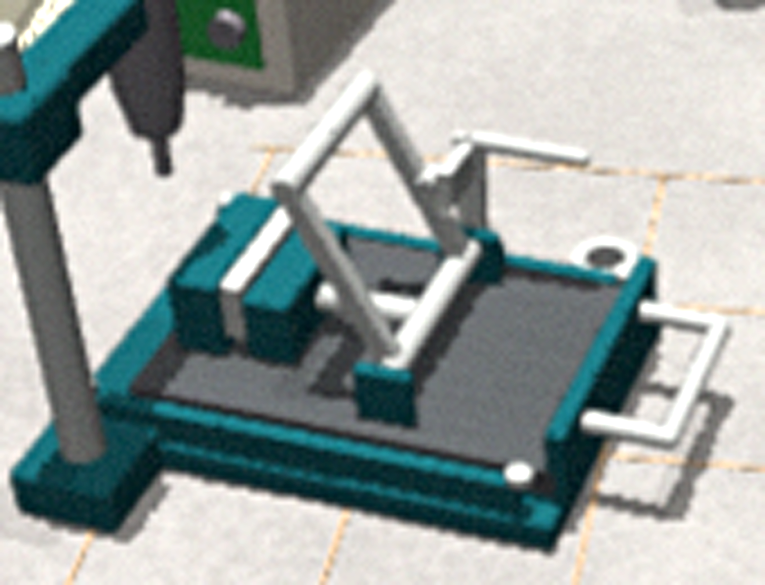

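Top crop: handle bar ends (88,495) and (238,548), lever bar ends (208,137) and (380,194), rod ends (385,300) and (355,412). Side crop: handle (672,435) and (722,325), lever bar (285,185) and (370,80), rod (460,138) and (585,155). Next I triangulate these.

```bash
cat > h.py <<'E'
from rig import r
import numpy as np
from scipy.optimize import least_squares
C={n:r.get_calibration(n) for n in("side","top")}
def proj(n,X):
    c=C[n]; p=c["R"]@np.asarray(X)+c["t"]; u=p[:2]/p[2]; u=u*(1+c["k1"]*(u@u))
    return np.array([c["fx"]*u[0]+c["cx"],c["fy"]*u[1]+c["cy"]])
def tri(top,side):
    return least_squares(lambda X:np.r_[proj("top",X)-top,proj("side",X)-side],[.7,-.2,.1])
def onz(n,px,z):
    return np.r_[least_squares(lambda X:proj(n,[X[0],X[1],z])-px,[.7,-.2]).x,z]
E
python3 - <<'E'
from h import *
T=lambda p:np.array(p)/3.3+[330,110]
S=lambda p:np.array(p)/4.5+[180,140]
np.set_printoptions(precision=4,suppress=True)
for nm,a,b in [("hL",(88,495),(672,435)),("hR",(238,548),(722,325)),("bL",(208,137),(285,185)),("bR",(380,194),(370,80)),("rRear",(385,300),(460,138)),("rFront",(355,412),(585,155))]:
    q=tri(T(a),S(b)); print(nm,q.x,q.fun)
for nm,p in [("s1",(178,33)),("s2",(446,121)),("s3",(57,377)),("s4",(333,470))]: print(nm,onz("top",T(p),.022))
for nm,a,z in [("hL",(88,495),.052),("hR",(238,548),.052),("bL",(208,137),.169),("bR",(380,194),.169),("rR",(385,300),.125),("rF",(355,412),.125),("collar",(407,465),.016)]: print(nm,onz("top",T(a),z))
print("jar",onz("top",(496,318),.07))
E
```

```text
hL [ 0.578  -0.0298  0.0529] [-0.1233  0.5785 -0.6522 -0.1651]
hR [ 0.5611 -0.1269  0.0524] [-0.0847  0.3869 -0.4675 -0.1164]
bL [ 0.7786 -0.062   0.1707] [-0.0308  0.31   -0.3455 -0.1164]
bR [ 0.7595 -0.1653  0.1717] [-0.0818  0.7369 -0.8893 -0.2913]
rRear [ 0.7135 -0.1844  0.1251] [ 0.0379 -0.271   0.3318  0.1016]
rFront [ 0.6418 -0.1751  0.1258] [ 0.0284 -0.1646  0.2046  0.0577]
s1 [ 0.9088 -0.0425  0.022 ]
s2 [ 0.8765 -0.2287  0.022 ]
s3 [0.6585 0.0008 0.022 ]
s4 [ 0.6275 -0.1841  0.022 ]
hL [ 0.5794 -0.0299  0.052 ]
hR [ 0.562 -0.127  0.052]
bL [ 0.7799 -0.0621  0.169 ]
bR [ 0.762  -0.1657  0.169 ]
rR [ 0.7129 -0.1844  0.125 ]
rF [ 0.6416 -0.1752  0.125 ]
collar [ 0.6401 -0.2319  0.016 ]
jar [ 0.5067 -0.3206  0.07  ]
```

```bash
cat >> h.py <<'E'
from scipy.spatial.transform import Rotation as Ro
np.set_printoptions(precision=4,suppress=True)
yw=np.radians(-9.8); FX=np.array([np.cos(yw),np.sin(yw),0]); FY=np.array([-np.sin(yw),np.cos(yw),0]); Z=np.array([0,0,1.])
def delta(pos,ydir):
    s=r.state(); R=s["eef_rot"]; best=None
    for y in(ydir,-ydir):
        T=np.c_[np.cross(y,-Z),y,-Z]; v=Ro.from_matrix(R.T@T).as_rotvec(degrees=True)
        if best is None or np.linalg.norm(v)<np.linalg.norm(best): best=v
    print("rot",best,"d",R.T@(np.array(pos)-s["eef_pos"]),"t",s["clock"],"j",s["joint_pos"],"F",s["wrist_force"])
E
python3 -c "
from h import *
delta([.5702,-.0784,.14],FX)"
```

```text
rot [ -0.0532  -0.0327 -59.8151] d [ 0.5072 -0.4026  0.0911] t 0.1 j [-71.7813   6.6711  82.6321  -0.0005  90.7564  -2.1662] F [-0.1252  0.1913 -0.763 ]
```

The manual's scale: shifts go in shares of 0.6 m and turns go in shares of 90 degrees. Converting my numbers, 0.24 m / 0.6 = 0.4, 0.192 m / 0.6 = 0.32, -50 degrees / 90 = -0.5556.

```bash
python3 jog.py '[{"wz":-0.1111, "tx":0.08, "ty":-0.0633, "aperture":0.044}, {"wz":-0.2222, "tx":0.16, "ty":-0.1267, "aperture":0.044}, {"wz":-0.3333, "tx":0.24, "ty":-0.19, "aperture":0.044}, {"wz":-0.4444, "tx":0.32, "ty":-0.2533, "aperture":0.044}, {"wz":-0.5556, "tx":0.4, "ty":-0.3167, "aperture":0.044}]'; python3 -c "
from h import *
delta([.5702,-.0784,.14],FX)"
```

```text
clock: 0.72
eef_pos: [0.3945, -0.3692, 0.2311]
eef_rot: [[0.331, 0.944, -0.0], [0.944, -0.331, 0.0], [0.0, -0.0, -1.0]]
wrist_force: [-0.1, -0.4, -0.1]
finger_gap: 0.0437
finger_force: 0.0
rot [-0.0025 -0.0057 -9.503 ] d [0.3325 0.0697 0.0911] t 0.725 j [-45.8117 -10.2852  99.1511   0.0036  91.1392 -26.5087] F [-0.0706 -0.3696 -0.1034]
```

In the tool's units: 0.3 m / 0.6 = 0.5, 0.24 m / 0.6 = 0.4, -9.5 degrees / 90 = -0.1056.

```bash
python3 jog.py '[{"wz":-0.1056, "tx":0.1, "ty":0.02, "aperture":0.044}, {"wz":-0.1056, "tx":0.2, "ty":0.04, "aperture":0.044}, {"wz":-0.1056, "tx":0.3, "ty":0.06, "aperture":0.044}, {"wz":-0.1056, "tx":0.4, "ty":0.0833, "aperture":0.044}, {"wz":-0.1056, "tx":0.5, "ty":0.1033, "tz":0.0667, "aperture":0.044}]'; python3 -c "
from h import *
delta([.5702,-.0784,.033],FX)"
```

```text
clock: 1.35
eef_pos: [0.5502, -0.1149, 0.199]
eef_rot: [[0.175, 0.985, 0.004], [0.985, -0.175, -0.001], [-0.0, 0.004, -1.0]]
wrist_force: [0.3, -0.7, -0.0]
finger_gap: 0.0444
finger_force: 0.0
rot [ 0.2407  0.0173 -0.2743] d [0.0395 0.0126 0.166 ] t 1.35 j [-14.4015  -7.051   99.2532   0.0015  87.5565  -4.3272] F [ 0.3425 -0.6707 -0.0058]
```

In the tool's units: 0.12 m / 0.6 = 0.2, 0.11 m / 0.6 = 0.1833.

```bash
python3 jog.py '[{"tx":0.055, "ty":0.0133, "tz":0.05, "aperture":0.044}, {"tx":0.055, "ty":0.0133, "tz":0.1333, "aperture":0.044}, {"tx":0.055, "ty":0.0133, "tz":0.1833, "aperture":0.044}, {"tx":0.055, "ty":0.0133, "tz":0.2, "aperture":0.044}, {"tx":0.055, "ty":0.0133, "tz":0.2, "aperture":0.044}]'; python3 -c "
from h import *
import cv2
delta([.5702,-.0784,.033],FX)
b=r.read_camera('side')[140:290,180:400,::-1]
cv2.imwrite('pics/d.png',cv2.resize(b,None,fx=3,fy=3))"
```

```text
clock: 1.98
eef_pos: [0.5621, -0.0859, 0.0773]
eef_rot: [[0.176, 0.984, -0.0], [0.984, -0.176, 0.0], [0.0, -0.0, -1.0]]
wrist_force: [0.5, -0.1, 1.0]
finger_gap: 0.0437
finger_force: 0.0
rot [-0.0181 -0.0008 -0.3265] d [0.0088 0.0066 0.0443] t 1.975 j [-11.2578  -1.6948 105.7953   0.0005  75.9176  -1.1315] F [ 0.4755 -0.1024  1.0204]
```

View pics/d.png

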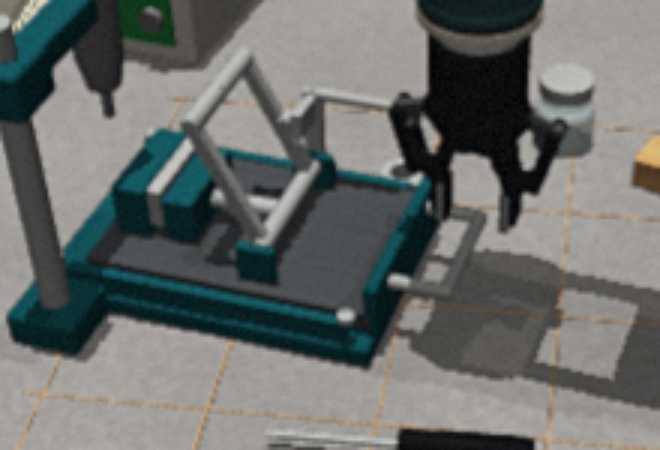

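The open fingers straddle the handle, with tips at (440,215) and (508,225), the bar at about (465,240) and the plate at (425,205). I'll correct the small offset, descend and grip.

In the tool's units: 0.044 m / 0.6 = 0.0733, 0.015 m / 0.6 = 0.025, -0.3 degrees / 90 = -0.0033.

```bash
python3 jog.py '[{"wz":-0.0033, "tx":0.015, "ty":0.0108, "tz":0.025, "aperture":0.044}, {"wz":-0.0033, "tx":0.015, "ty":0.0108, "tz":0.0733, "aperture":0.044}, {"wz":-0.0033, "tx":0.015, "ty":0.0108, "tz":0.0733, "aperture":0.044}, {"wz":-0.0033, "tx":0.015, "ty":0.0108, "tz":0.0733, "aperture":0.0}, {"wz":-0.0033, "tx":0.015, "ty":0.0108, "tz":0.0733, "aperture":0.0}]' 50;  python3 jog.py '[{"aperture":0}, {"aperture":0}, {"aperture":0}]'; python3 -c "
from h import *
delta([.5702,-.0784,.033],FX)"
```

```text
clock: 2.65
eef_pos: [0.5708, -0.0781, 0.0345]
eef_rot: [[0.17, 0.985, 0.002], [0.985, -0.17, -0.0], [0.0, 0.002, -1.0]]
wrist_force: [4.7, 0.3, 0.8]
finger_gap: 0.0101
finger_force: 48.7
clock: 3.02
eef_pos: [0.5708, -0.0781, 0.0345]
eef_rot: [[0.171, 0.985, 0.002], [0.985, -0.171, -0.0], [0.0, 0.002, -1.0]]
wrist_force: [-0.3, 1.3, 8.3]
finger_gap: 0.0099
finger_force: 49.1
rot [ 0.1163 -0.0114 -0.0198] d [-0.0004 -0.0006  0.0015] t 3.025 j [-10.3355   1.5026 106.892    0.0131  71.4892  -0.5199] F [-0.2765  1.2537  8.3156]
```

In the tool's units: -0.065 m / 0.6 = -0.1083, -0.054 m / 0.6 = -0.09.

```bash
python3 jog.py '[{"ty":-0.02, "aperture":0}, {"ty":-0.0433, "aperture":0}, {"ty":-0.0667, "aperture":0}, {"ty":-0.09, "aperture":0}, {"ty":-0.1083, "aperture":0}]';  python3 jog.py '[{"ty":-0.005, "aperture":0}, {"ty":-0.01, "aperture":0}, {"ty":-0.0133, "aperture":0}]'
```

```text
clock: 3.65
eef_pos: [0.5068, -0.0668, 0.0345]
eef_rot: [[0.171, 0.985, 0.003], [0.985, -0.171, 0.0], [0.001, 0.003, -1.0]]
wrist_force: [5.2, 2.5, 6.1]
finger_gap: 0.0102
finger_force: 51.3
clock: 4.03
eef_pos: [0.4992, -0.0655, 0.0345]
eef_rot: [[0.171, 0.985, 0.003], [0.985, -0.171, 0.0], [0.001, 0.003, -1.0]]
wrist_force: [3.8, 4.1, 7.3]
finger_gap: 0.0098
finger_force: 51.4
```

In the tool's units: -0.01 m / 0.6 = -0.0167, -0.008 m / 0.6 = -0.0133.

```bash
for i in 1; do python3 jog.py '[{"ty":-0.0033, "aperture":0}, {"ty":-0.0067, "aperture":0}, {"ty":-0.01, "aperture":0}, {"ty":-0.0133, "aperture":0}, {"ty":-0.0167, "aperture":0}]'; done;  python3 jog.py '[{"ty":-0.0033, "aperture":0}, {"ty":-0.0067, "aperture":0}, {"ty":-0.0083, "aperture":0}]'
```

```text
clock: 4.65
eef_pos: [0.4894, -0.0637, 0.0345]
eef_rot: [[0.171, 0.985, 0.003], [0.985, -0.171, 0.0], [0.001, 0.003, -1.0]]
wrist_force: [3.6, 4.1, 7.1]
finger_gap: 0.0102
finger_force: 51.4
clock: 5.03
eef_pos: [0.4844, -0.0629, 0.0345]
eef_rot: [[0.171, 0.985, 0.003], [0.985, -0.171, 0.0], [0.001, 0.003, -1.0]]
wrist_force: [3.7, 3.7, 6.8]
finger_gap: 0.0102
finger_force: 51.5
```

Moved 88 mm, no stop yet; continuing in small steps.

In the tool's units: -0.004 m / 0.6 = -0.0067, -0.003 m / 0.6 = -0.005.

```bash
python3 jog.py '[{"ty":-0.0017, "aperture":0}, {"ty":-0.0033, "aperture":0}, {"ty":-0.005, "aperture":0}, {"ty":-0.0067, "aperture":0}]';  python3 jog.py '[{"ty":-0.0017, "aperture":0}, {"ty":-0.0033, "aperture":0}, {"ty":-0.005, "aperture":0}, {"ty":-0.0067, "aperture":0}]'
```

```text
clock: 5.52
eef_pos: [0.4806, -0.0622, 0.0345]
eef_rot: [[0.17, 0.985, 0.003], [0.985, -0.17, 0.0], [0.001, 0.003, -1.0]]
wrist_force: [4.5, 4.3, 7.9]
finger_gap: 0.0105
finger_force: 51.4
clock: 6.02
eef_pos: [0.4776, -0.0617, 0.0345]
eef_rot: [[0.171, 0.985, 0.006], [0.985, -0.171, -0.0], [0.001, 0.006, -1.0]]
wrist_force: [21.5, 2.4, -6.2]
finger_gap: 0.0103
finger_force: 50.5
```

Stop reached: 94.6 mm of travel and the force rises to 21 N. I release, lift and go over the catch rod.

In the tool's units: -0.11 m / 0.6 = -0.1833, -0.05 m / 0.6 = -0.0833.

```bash
python3 jog.py '[{"ty":0.0017, "aperture":0.04}, {"ty":0.0017, "aperture":0.04}, {"ty":0.0017, "aperture":0.04}, {"ty":0.0017, "tz":-0.0833, "aperture":0.04}, {"ty":0.0017, "tz":-0.1833, "aperture":0.04}]';  python3 jog.py '[{"wz":-0.1111, "tz":-0.1, "aperture":0.04}, {"wz":-0.2222, "tz":-0.1, "aperture":0.04}, {"wz":-0.3333, "tz":-0.1, "aperture":0.04}, {"wz":-0.4444, "tz":-0.1, "aperture":0.04}, {"wz":-0.5556, "tz":-0.1, "aperture":0.04}]';python3 -c "
from h import *
delta([.5763,-.1625,.106],FY)"
```

```text
clock: 6.65
eef_pos: [0.4757, -0.0618, 0.1435]
eef_rot: [[0.17, 0.985, -0.003], [0.985, -0.17, 0.0], [-0.0, -0.003, -1.0]]
wrist_force: [0.9, 0.1, -0.2]
finger_gap: 0.0399
finger_force: 0.0
clock: 7.28
eef_pos: [0.4764, -0.0619, 0.203]
eef_rot: [[-0.65, 0.76, -0.0], [0.76, 0.65, -0.0], [0.0, -0.0, -1.0]]
wrist_force: [-0.3, -0.0, -0.3]
finger_gap: 0.0402
finger_force: 0.0
rot [ -0.0078  -0.0129 -39.6904] d [-0.1414  0.0107  0.097 ] t 7.275 j [-10.4448 -17.7805 107.8914  -0.0031  89.9035 -50.9545] F [-0.3248 -0.0135 -0.2738]
```

In the tool's units: -0.141 m / 0.6 = -0.235, -0.105 m / 0.6 = -0.175, -39.7 degrees / 90 = -0.4411.

```bash
python3 jog.py '[{"wz":-0.1111, "tx":-0.0583, "ty":0.005, "aperture":0.04}, {"wz":-0.2222, "tx":-0.1167, "ty":0.01, "aperture":0.04}, {"wz":-0.3333, "tx":-0.175, "ty":0.0133, "aperture":0.04}, {"wz":-0.4411, "tx":-0.235, "ty":0.0183, "aperture":0.04}, {"wz":-0.4411, "tx":-0.235, "ty":0.0183, "aperture":0.04}]';python3 jog.py '[{"aperture":0.04}, {"tz":0.0333, "aperture":0.04}]'; python3 -c "
from h import *
import cv2
delta([.5763,-.1625,.106],FY)
b=r.read_camera('side')[120:270,180:400,::-1]
a=r.read_camera('top')[140:320,320:500,::-1]
cv2.imwrite('pics/e.png',np.hstack([cv2.resize(b,(528,360)),cv2.resize(a,(270,360))*1]))
cv2.imwrite('pics/e.png',np.hstack([cv2.resize(b,(440,300)),cv2.resize(a,(300,300))]))"
```

```text
clock: 7.9
eef_pos: [0.5766, -0.1638, 0.2022]
eef_rot: [[-0.985, 0.175, -0.001], [0.175, 0.985, 0.0], [0.002, 0.0, -1.0]]
wrist_force: [0.8, 0.3, 0.6]
finger_gap: 0.0401
finger_force: 0.0
clock: 8.15
eef_pos: [0.5761, -0.1621, 0.184]
eef_rot: [[-0.984, 0.176, 0.003], [0.176, 0.984, -0.001], [-0.003, -0.0, -1.0]]
wrist_force: [-0.1, -0.2, -0.2]
finger_gap: 0.0402
finger_force: 0.0
rot [-0.0199  0.1606 -0.3515] d [-0.0001 -0.0003  0.078 ] t 8.15 j [-18.1638  -2.0233  95.9179   0.0032  85.9435 -98.0126] F [-0.0799 -0.1829 -0.1941]
```

View pics/e.png

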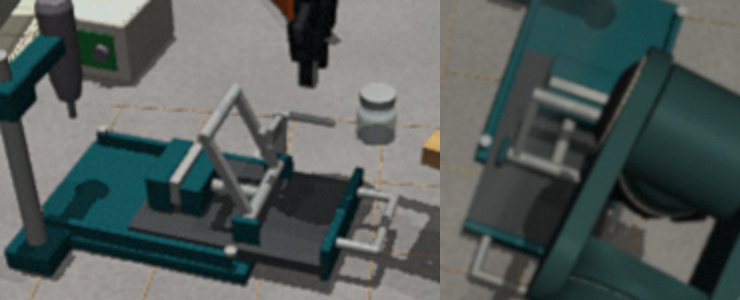

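The tray is out and the catch rod runs from (285,117) to (332,122) in the left crop, with the gripper above it. I'll check that against the prediction numerically.

In the tool's units: 0.078 m / 0.6 = 0.13, 0.05 m / 0.6 = 0.0833, -0.3 degrees / 90 = -0.0033.

```bash
python3 -c "
from h import *
print(proj('side',[.6202,-.1683,.125]),proj('side',[.5485,-.159,.125]),'seen',(322.5,178.5),(346,181))"
python3 jog.py '[{"wz":-0.0033, "tz":0.0333, "aperture":0.04}, {"wz":-0.0033, "tz":0.0833, "aperture":0.04}, {"wz":-0.0033, "tz":0.13, "aperture":0.04}, {"wz":-0.0033, "tz":0.13, "aperture":0.04}]'
```

```text
[318.4347 176.8708] [347.0027 180.9623] seen (322.5, 178.5) (346, 181)
clock: 8.75
eef_pos: [0.5746, -0.162, 0.1023]
eef_rot: [[-0.985, 0.17, -0.004], [0.17, 0.985, 0.001], [0.004, 0.001, -1.0]]
wrist_force: [-0.2, 0.5, -0.1]
finger_gap: 0.0403
finger_force: 0.0
```

In the tool's units: -0.042 m / 0.6 = -0.07, -0.033 m / 0.6 = -0.055.

```bash
python3 jog.py '[{"aperture":0}, {"aperture":0}, {"aperture":0}]' 25; python3 jog.py '[{"ty":-0.02, "tz":0.0033, "aperture":0}, {"ty":-0.0383, "tz":0.01, "aperture":0}, {"ty":-0.055, "tz":0.0183, "aperture":0}, {"ty":-0.07, "tz":0.0283, "aperture":0}, {"ty":-0.07, "tz":0.0283, "aperture":0}]'
```

```text
clock: 9.12
eef_pos: [0.5764, -0.1626, 0.1064]
eef_rot: [[-0.985, 0.17, 0.002], [0.17, 0.985, -0.001], [-0.002, -0.0, -1.0]]
wrist_force: [-0.6, 0.8, 6.7]
finger_gap: 0.0088
finger_force: 24.7
clock: 9.75
eef_pos: [0.5686, -0.2047, 0.0874]
eef_rot: [[-0.985, 0.171, -0.0], [0.171, 0.985, -0.0], [0.0, -0.0, -1.0]]
wrist_force: [3.7, 0.8, -0.9]
finger_gap: 0.0089
finger_force: 25.1
```

In the tool's units: 0.038 m / 0.6 = 0.0633, 0.03 m / 0.6 = 0.05.

```bash
python3 jog.py '[{"ty":-0.0133, "tz":0.0133, "aperture":0}, {"ty":-0.025, "tz":0.0283, "aperture":0}, {"ty":-0.0358, "tz":0.05, "aperture":0}, {"ty":-0.0408, "tz":0.0633, "aperture":0}]';python3 jog.py '[{"ty":-0.0017, "tz":0.0033, "aperture":0}, {"ty":-0.0017, "tz":0.0067, "aperture":0}]';python3 jog.py '[{"tz":0.0033, "aperture":0}, {"tz":0.0033, "aperture":0}]'
```

```text
clock: 10.25
eef_pos: [0.5643, -0.2282, 0.0488]
eef_rot: [[-0.985, 0.171, -0.001], [0.171, 0.985, 0.001], [0.001, 0.001, -1.0]]
wrist_force: [3.7, 5.5, 0.0]
finger_gap: 0.009
finger_force: 25.6
clock: 10.5
eef_pos: [0.5643, -0.229, 0.0458]
eef_rot: [[-0.985, 0.17, -0.0], [0.17, 0.985, 0.0], [0.0, 0.0, -1.0]]
wrist_force: [-4.0, 5.8, 15.3]
finger_gap: 0.0088
finger_force: 26.6
clock: 10.75
eef_pos: [0.565, -0.2292, 0.0452]
eef_rot: [[-0.985, 0.17, 0.002], [0.17, 0.985, -0.0], [-0.002, -0.0, -1.0]]
wrist_force: [-1.1, 5.8, 15.6]
finger_gap: 0.0091
finger_force: 26.8
```

In the tool's units: -0.11 m / 0.6 = -0.1833, -0.05 m / 0.6 = -0.0833.

```bash
python3 jog.py '[{"tz":-0.0017, "aperture":0.03}, {"tz":-0.0033, "aperture":0.03}, {"tz":-0.0033, "aperture":0.03}, {"tz":-0.0833, "aperture":0.03}, {"tz":-0.1833, "aperture":0.03}]';python3 jog.py '[{"wz":0.1111, "tz":-0.0833, "aperture":0.045}, {"wz":0.2222, "tz":-0.1667, "aperture":0.045}, {"wz":0.3333, "tz":-0.1667, "aperture":0.045}, {"wz":0.4444, "tz":-0.1667, "aperture":0.045}, {"wz":0.5556, "tz":-0.1667, "aperture":0.045}]';python3 -c "
from h import *
import cv2
delta([.6767,-.0976,.151],FX)
b=r.read_camera('side')[120:270,180:400,::-1]
cv2.imwrite('pics/f.png',cv2.resize(b,(660,450)))"
```

```text
clock: 11.38
eef_pos: [0.5636, -0.2288, 0.1539]
eef_rot: [[-0.985, 0.171, -0.003], [0.171, 0.985, 0.001], [0.003, 0.001, -1.0]]
wrist_force: [0.8, 0.7, 0.6]
finger_gap: 0.0302
finger_force: 0.0
clock: 12.0
eef_pos: [0.5643, -0.2291, 0.2539]
eef_rot: [[-0.498, 0.867, -0.0], [0.867, 0.498, -0.0], [0.0, -0.0, -1.0]]
wrist_force: [-0.7, -0.5, -0.3]
finger_gap: 0.0451
finger_force: 0.0
rot [-0.0194 -0.0006 39.65  ] d [0.0581 0.163  0.1028] t 12.0 j [-24.4928  -1.8391  89.2693  -0.0103  92.5858 -54.3433] F [-0.6617 -0.5057 -0.2924]
```

View pics/f.png

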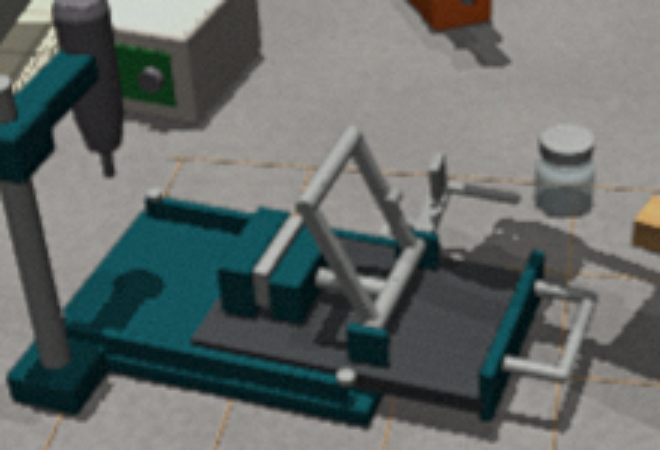

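The catch is folded to the outside, with its rod from (450,190) to (520,198). The lever bar runs from (303,208) to (355,132).

In the tool's units: 0.163 m / 0.6 = 0.2717, 0.12 m / 0.6 = 0.2, 39.6 degrees / 90 = 0.44.

```bash
python3 -c "
from h import *
d=-.0947*FX
print('bar',proj('side',np.array([.7786,-.062,.1707])+d),proj('side',np.array([.7595,-.1653,.1717])+d),'seen',(281,189.3),(298.3,164))
piv=np.array([.6775,-.180,0])+d+.006*FY+[0,0,.05]
for a in(1.15,1.25,1.35):
  m=piv-.075*np.sin(a)*FY+[0,0,.075*np.cos(a)]; print(a,proj('side',m+.03*FX),proj('side',m-.036*FX),'seen',(330,183),(353,186))"
python3 jog.py '[{"wz":0.1111, "tx":0.025, "ty":0.0667, "aperture":0.045}, {"wz":0.2222, "tx":0.05, "ty":0.1333, "aperture":0.045}, {"wz":0.3333, "tx":0.075, "ty":0.2, "aperture":0.045}, {"wz":0.44, "tx":0.0967, "ty":0.2717, "aperture":0.045}, {"wz":0.44, "tx":0.0967, "ty":0.2717, "tz":0.0333, "aperture":0.045}]';python3 jog.py '[{"tz":0.0333, "aperture":0.045}, {"tz":0.0333, "aperture":0.045}]';python3 -c "
from h import *
delta([.6767,-.0976,.151],FX)"
```

```text
bar [282.0397 187.9083] [298.1121 163.5258] seen (281, 189.3) (298.3, 164)
1.15 [328.1888 178.4515] [352.5514 182.5559] seen (330, 183) (353, 186)
1.25 [328.471  180.1218] [352.7101 184.2243] seen (330, 183) (353, 186)
1.35 [328.6736 181.9937] [352.7965 186.098 ] seen (330, 183) (353, 186)
clock: 12.68
eef_pos: [0.6778, -0.0949, 0.2343]
eef_rot: [[0.161, 0.987, 0.001], [0.987, -0.161, -0.0], [0.0, 0.001, -1.0]]
wrist_force: [-0.4, -0.1, -0.2]
finger_gap: 0.0455
finger_force: 0.0
clock: 12.92
eef_pos: [0.6749, -0.0976, 0.2116]
eef_rot: [[0.163, 0.987, -0.003], [0.987, -0.163, 0.0], [-0.0, -0.004, -1.0]]
wrist_force: [0.3, -0.1, -0.6]
finger_gap: 0.0453
finger_force: 0.0
rot [-0.201   0.0068  0.4423] d [0.0003 0.002  0.0606] t 12.925 j [-10.3651   7.9507  82.9917  -0.0095  89.2585  -1.0073] F [ 0.2612 -0.0903 -0.6464]
```

In the tool's units: 0.061 m / 0.6 = 0.1017, 0.06 m / 0.6 = 0.1, 0.4 degrees / 90 = 0.0044.

```bash
python3 jog.py '[{"wz":0.0044, "ty":0.0033, "tz":0.05, "aperture":0.045}, {"wz":0.0044, "ty":0.0033, "tz":0.1, "aperture":0.045}, {"wz":0.0044, "ty":0.0033, "tz":0.1017, "aperture":0.045}, {"wz":0.0044, "ty":0.0033, "tz":0.1017, "aperture":0.0}, {"wz":0.0044, "ty":0.0033, "tz":0.1017, "aperture":0.0}]' 50; python3 jog.py '[{"aperture":0}, {"aperture":0}, {"aperture":0}]'
```

```text
clock: 13.55
eef_pos: [0.6786, -0.0976, 0.1554]
eef_rot: [[0.17, 0.985, 0.002], [0.985, -0.17, -0.001], [-0.0, 0.002, -1.0]]
wrist_force: [-3.6, 0.4, 1.0]
finger_gap: 0.0144
finger_force: 48.7
clock: 13.92
eef_pos: [0.6786, -0.0976, 0.1553]
eef_rot: [[0.17, 0.985, 0.002], [0.985, -0.17, -0.001], [-0.0, 0.003, -1.0]]
wrist_force: [-1.8, -1.0, 6.0]
finger_gap: 0.0144
finger_force: 49.1
```

In the tool's units: -0.05 m / 0.6 = -0.0833, -0.037 m / 0.6 = -0.0617.

```bash
python3 jog.py '[{"ty":-0.02, "tz":-0.0083, "aperture":0}, {"ty":-0.04, "tz":-0.0133, "aperture":0}, {"ty":-0.0617, "tz":-0.0183, "aperture":0}, {"ty":-0.0833, "tz":-0.0192, "aperture":0}, {"ty":-0.0833, "tz":-0.0192, "aperture":0}]'
```

```text
clock: 14.55
eef_pos: [0.63, -0.089, 0.1683]
eef_rot: [[0.17, 0.985, 0.007], [0.985, -0.17, -0.001], [-0.0, 0.007, -1.0]]
wrist_force: [4.9, -1.4, 12.9]
finger_gap: 0.0137
finger_force: 52.2
```

In the tool's units: -0.045 m / 0.6 = -0.075, -0.036 m / 0.6 = -0.06.

```bash
python3 jog.py '[{"ty":-0.02, "tz":0.0017, "aperture":0}, {"ty":-0.0417, "tz":0.005, "aperture":0}, {"ty":-0.06, "tz":0.01, "aperture":0}, {"ty":-0.075, "tz":0.015, "aperture":0}, {"ty":-0.075, "tz":0.015, "aperture":0}]';  python3 jog.py '[{"ty":-0.0025, "tz":0.0012, "aperture":0}, {"ty":-0.005, "tz":0.0025, "aperture":0}, {"ty":-0.005, "tz":0.0025, "aperture":0}]'
```

```text
clock: 15.18
eef_pos: [0.5862, -0.0813, 0.1592]
eef_rot: [[0.17, 0.985, 0.008], [0.985, -0.17, -0.001], [0.0, 0.008, -1.0]]
wrist_force: [7.7, -0.1, 11.6]
finger_gap: 0.014
finger_force: 53.7
clock: 15.55
eef_pos: [0.5832, -0.0808, 0.1574]
eef_rot: [[0.17, 0.985, 0.006], [0.985, -0.17, -0.001], [0.0, 0.006, -1.0]]
wrist_force: [4.0, -1.0, 12.1]
finger_gap: 0.0143
finger_force: 54.4
```

In the tool's units: -0.002 m / 0.6 = -0.0033, -0.001 m / 0.6 = -0.0017.

```bash
python3 jog.py '[{"ty":-0.0017, "tz":0.0008, "aperture":0}, {"ty":-0.0033, "tz":0.0017, "aperture":0}, {"ty":-0.0033, "tz":0.0017, "aperture":0}]';  python3 jog.py '[{"ty":-0.0017, "tz":0.0008, "aperture":0}, {"ty":-0.0033, "tz":0.0017, "aperture":0}, {"ty":-0.0033, "tz":0.0017, "aperture":0}]'
```

```text
clock: 15.92
eef_pos: [0.5814, -0.0805, 0.1566]
eef_rot: [[0.17, 0.985, 0.007], [0.985, -0.17, -0.001], [0.0, 0.007, -1.0]]
wrist_force: [5.1, -1.0, 12.9]
finger_gap: 0.0137
finger_force: 54.5
clock: 16.3
eef_pos: [0.58, -0.0802, 0.156]
eef_rot: [[0.17, 0.985, 0.009], [0.985, -0.17, -0.001], [0.0, 0.009, -1.0]]
wrist_force: [9.3, -1.4, 13.1]
finger_gap: 0.0138
finger_force: 54.5
```

In the tool's units: -0.003 m / 0.6 = -0.005, -0.0015 m / 0.6 = -0.0025.

```bash
python3 jog.py '[{"ty":-0.0025, "tz":0.0012, "aperture":0}, {"ty":-0.005, "tz":0.0023, "aperture":0}, {"ty":-0.005, "tz":0.0023, "aperture":0}, {"ty":-0.005, "tz":0.0023, "aperture":0}]'; python3 -c "
from h import *
import cv2
delta([.6767,-.0976,.151],FX)
b=r.read_camera('side')[120:270,180:400,::-1]
cv2.imwrite('pics/g.png',cv2.resize(b,(660,450)))"
```

```text
clock: 16.8
eef_pos: [0.5792, -0.0801, 0.1557]
eef_rot: [[0.17, 0.985, 0.015], [0.985, -0.17, -0.002], [0.0, 0.015, -1.0]]
wrist_force: [28.2, -3.7, 12.2]
finger_gap: 0.014
finger_force: 54.6
rot [ 0.8517 -0.0079 -0.0048] d [-0.0007  0.099   0.0062] t 16.8 j [-10.38    -3.3973  99.8992   0.0167  82.6466  -0.5772] F [28.2086 -3.6801 12.2399]
```

View pics/g.png

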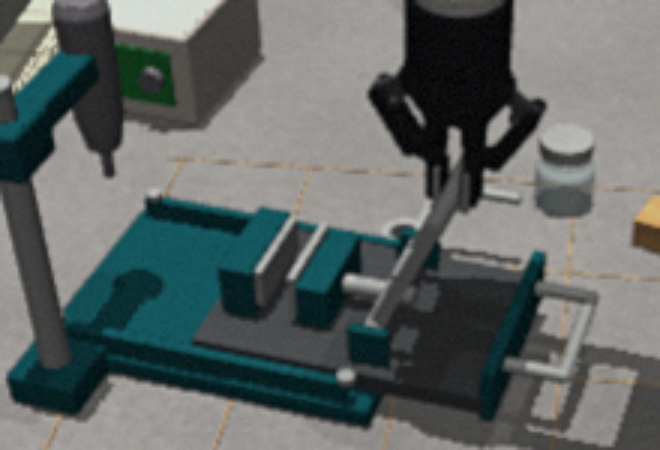

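The lever leans forward in the grip at its stop (force up to 28 N), the jaws are open (gap at about (290,260)), the tray is out and the catch rod is still folded over at (505,195). I'm handing it in.

```bash
python3 -c "
from rig import r
print(r.close_job())"
```

```text
the job is handed in; nothing more can be done
None
```

I handed the job in at about 17 s with the tray out at its stop, the catch flipped fully over, and the gripper still holding the lever against its stop; none of the loose things was touched as far as I could see.

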